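# Hang a keyed test bar in the fork grip and lock it with the keeper

### The job

Load the steel test bar into the fork grip: turn it so that the flats of its neck match the fork's slot, slide it in from the open front until it is fully home, and let it hang upright with its collar resting flat on the fork. Then swing the keeper arm fully shut across the slot mouth, and let go. Do not disturb the sample tin or the timer.

Things in the scene. Friction and masses are not known exactly. Their poses are not given: they have to be found in the camera images.
- bar_head (a point): Centre of the oblong grip head, 30 (x) x 20 (y) x 44 mm high, at the top of the loose steel test bar (0.2 to 0.4 kg, 128 mm tall), which stands upright on the worktop at any yaw, left or right of the fork. 106 mm above the foot's underside, 22 below the top, 28 above the upper collar's underside. z is up the bar, x along the flats of head and neck, y across them; a half turn is the same.
- bar_collar (a point): On the bar's axis at the underside of its round upper collar (30 dia, 6 high, just below the head), 78 mm above the foot's underside; axes as bar_head. Below it: neck with two flats, 12 across (y) x 20 along (x), 18 high; lower collar 26 dia, 8 high; shank 14 dia, 40 high; foot 36 dia, 12 high. Hanging home in the fork this point coincides with fork_seat.
- fork_seat (a point): Home of the bar's axis, at the upper face of the fork's level steel plate (8 thick, 100 wide), 105 mm above the worktop. x points to the rear along the slot, y to its left, z up. Slot 14.5 wide, centred on y = 0, closed end at x = +10 mm, mouth at x = -36, widened to 26 mm by a lead-in 6 deep. The bar enters along +x, its x along the slot and its neck level with the plate.
- fork: The fork grip, a fixed grey stand with the fork plate on top. Origin on the worktop, 105 mm straight below fork_seat, same axes. Base plate 130 x 110 x 12 from x = -55 to +75 mm; column's front face at x = +30; free between base plate and fork plate in front of the column. Nothing stands above the fork plate but the keeper and two 5 mm screw heads at the rear.
- keeper_knob (a point): Grip point of the upright round steel knob (14 dia, 36 high) at the free end of the keeper arm: on its axis, 22 mm above the arm's upper face, 14 below the knob's top, 31 above the fork plate's upper face. The arm is 10 wide, 8 thick and swings level 1 mm above the fork plate, 86 mm from hinge axis to knob axis.
- keeper_hinge (a point): Point on the keeper's vertical hinge axis, at the height of keeper_knob. It lies at x = -26 mm, y = +42 mm of fork_seat.
- keeper (a joint): Keeper arm angle, rad. 0 = fully shut, at its stop: the arm lies across the slot in front of the collar (knob at x = -26, y = -44 mm of fork_seat). It grows as the arm swings open: at 1.57 it points to the fork's -x, beyond that towards +y; at most 2.6. Starts well open (1.9 to 2.4). Light friction, about 1 N at the knob; it stays where it is left.
- sample_tin: Round aluminium tin with lid, 69 dia, 44 high, loose bystander left or right of the fork; origin at the centre of its underside. Leave it alone.
- lab_timer: Handheld timer, 128 x 58 x 18, loose bystander lying on the worktop; origin at the centre of its underside. Leave it alone.
Mind the look-alikes: they are no part of the job. Of the things that look like the part that bears bar_head, take the one that is farthest to the robot's right at the start.

How it is judged:
On the way, in this order (a step that is already met when the one before it is completed fails the run):
1. the bar is home in the slot, hanging by its collar, with the keeper still open (x of bar_collar in the frame of fork_seat between -0.005 and 0.003 m and y of bar_collar in the frame of fork_seat between -0.004 and 0.004 m and z of bar_collar in the frame of fork_seat between -0.003 and 0.003 m and angle between bar_head's own z axis and vertical below 0.07 rad and angle between the x axis of bar_head and the x axis of fork_seat, either way round below 0.3 rad and value of joint keeper above 0.6 rad), for 0.2 s.
2. the keeper is shut across the slot (value of joint keeper below 0.12 rad), for 0.2 s.
At the end, for the whole second after the job is handed in: The bar hangs at rest in the slot: its collar point is within -5/+3 mm of fork_seat along the slot, 4 mm across it and 3 mm in height, tilt under 0.07 rad, flats within 0.3 rad of the slot; the keeper is shut (under 0.12 rad) (x of bar_collar in the frame of fork_seat between -0.005 and 0.003 m and y of bar_collar in the frame of fork_seat between -0.004 and 0.004 m and z of bar_collar in the frame of fork_seat between -0.003 and 0.003 m and angle between bar_head's own z axis and vertical below 0.07 rad and angle between the x axis of bar_head and the x axis of fork_seat, either way round below 0.3 rad and value of joint keeper below 0.12 rad and linear speed of test_bar below 0.02 m/s); the robot touches nothing.
It fails at once if the sample tin is shifted by more than 20 mm (distance of sample_tin from where it was at the start of the episode above 0.02 m).
It fails at once if the timer is shifted by more than 20 mm (distance of lab_timer from where it was at the start of the episode above 0.02 m).
It also fails if it takes over 67 s, if anything falls off the work surface, if the arm or the gripper's body presses on something with over 40 N, if the wrist force passes 120 N, or if a joint passes its speed limit or range.

### The arm

A 6-joint arm with a two-finger parallel gripper is mounted at the origin on a cart in front of the work surface, level with it; the furniture and walls round the work are solid. World frame = base frame: x ahead of the robot, y to its left, z up, the work surface at z = 0. Lengths are in m, angles in rad, forces in N, time in s.
With the tool pointing down it reaches from about 0.4 to 0.825 m from the base axis. Payload 7 kg.
Tool frame: the origin (TCP) lies on the centre line of the jaws, within the pads' length; the fingertips stand 22 mm ahead of it and the grasp point (between the pads) lies 3 mm ahead of it; z points along the fingers, y is the direction in which the jaws open and shut (so a half turn about z gives the same grasp; the last joint's range is limited). The gripper opens to 88 mm and grips with 3 to 60 N. Pads are 19 mm wide; open, the fingers measure 130 mm over their backs; the gripper's body (78 mm by 193 mm) begins 47 mm behind the grasp point.
Start: joints at [-1.023, 0.359, 0.012, 0, -1.224, -0.288], TCP at [0.173, -0.652, 0.249] pointing down, gripper open.
Joint ranges: [-3.07, 3.07], [-1.43, 2.12], [-1.02, 1.25], [-3.03, 1.67], [-3.05, -0], [-3.03, 3.03]. Speed limits (rad/s): [2.39, 2.39, 3.01, 3.14, 3.14, 3.14].

### API

Orientations are given as [roll, pitch, yaw] about the fixed x, y, z axes, in that order (R = Rz(yaw) Ry(pitch) Rx(roll)).
In Python, from station import arm gives the robot as it stands. The module is installed in compiled form; this text tells all that it offers.
- The arm moves only by the tool arm_command, never from a script. Its argument "motion" is a list of rows, each a list of 3 entries, a list of its own where there are three numbers: the shift along the tool's x, y, z in mm, then the turn, a rotation vector about the tool's x, y, z in degrees, then the opening, from 0 (shut) to 1 (fully open). In form: [[[tx, ty, tz], [wx, wy, wz], grip], ...]. A call has 1 to 20 rows; each row shifts and turns the commanded pose from where the row before left it, along the tool's axes as they then stand; what a row does not reach is not made up. A row lasts 1/12 s, in which the tool goes at most 41.7 mm and 7.16 degrees, less where a joint would pass 70% of its speed; a pose out of reach is approached as far as the arm can. A call is refused whole if a number of a shift passes 41.7 or a number of a turn 7.16, either way. A call with a gripper value outside its range is refused whole. The fingers move at their own pace and stop on an object; "newtons" is the grip in N (left out, the last holds). Time passes only in rows, so rows that do not move let the fingers close. It gives the time, the measured TCP pose, the force and the opening at its end, in the units of the state.
- arm.get_state(): the state, without advancing time (a new reading comes with each control period).
- arm.grab_frame(name): name is "scene" or "side" or "wrist"; returns the picture (420x560x3 uint8, red, green, blue); there is no depth.
- arm.camera_info(name): a dict with "fov_y" (degrees; the focal length in pixels is half the picture's height over the tangent of half this angle, whatever the lens; pixels are square), "cx", "cy" (the principal point, pixels), "view" (4x4, takes a point from world to camera coordinates); the wrist camera has in their place "tool_from_camera" (4x4, takes a point from camera to tool coordinates, whose origin is the TCP and whose axes are the flange's). Camera axes: x right, y down, z forward; pixel columns grow to the right and rows downward; lengths in m; the calibration is good to about 2 mm. A picture is of the moment at which its call begins: read the wrist's pose just before it. camera_info takes no time and is no camera call.
- arm.job_done(): hands the job in, once; it reports no verdict.
The state is a dict: "t": time; "q": joint angles; "qd": joint speeds; "joint_efforts": joint torques, N m; "eef_pos": TCP position; "ee_rot": TCP orientation; "force": force on the tool from outside, world axes, zero at the start; "moment": the same for the moment, N m; "width": finger opening in m.
Only numpy, scipy, OpenCV 4.12 (cv2) and the standard library are available. Lean on these libraries where they do the work, as an engineer would, in place of code of your own. Each camera call takes 0.05 s, during which the arm holds its last target. There are 200 camera calls.

## Working session

There is one attempt and no reset: what is moved stays moved. The work goes in short steps, Python scripts to look and compute and a tool call to move; the robot and the scene stay as the last step left them, time stands still between calls to the robot, and variables do not carry over. Pictures are saved under pics/ and viewed, on a budget of 10 in all, crops included, one or two more only if the job needs it, and the job is handed in when it is done.

Besides the shell and the picture viewer there is one more tool, called after "Request:" as name(argument=value, ...), one argument or row to a line, values as JSON. arm_command: Moves the arm, as the interface text tells. Its arguments: {"type":"object","properties":{"motion":{"type":"array","items":{"type":"array"}},"newtons":{"type":"number"}},"required":["motion"]}

```bash
mkdir -p pics
python3 - <<'E'
from station import arm
import cv2,numpy as np
np.set_printoptions(precision=4,suppress=True)
for n in ("scene","side"):
    im=arm.grab_frame(n); cv2.imwrite(f"pics/{n}0.png",cv2.cvtColor(im,4)); 
for n in ("scene","side","wrist"): print(n,arm.camera_info(n))
s=arm.get_state(); print(s)
E
```

```text
scene {'fov_y': 55.21863964912208, 'cx': 273.1815319395497, 'cy': 207.2793350953125, 'view': array([[-0.8908, -0.4543, -0.0044,  0.5047],
       [-0.3264,  0.6468, -0.6893,  0.2709],
       [ 0.316 , -0.6126, -0.7245,  1.0807],
       [ 0.    ,  0.    ,  0.    ,  1.    ]])}
side {'fov_y': 49.09184648293347, 'cx': 273.9222560365482, 'cy': 214.1512493347201, 'view': array([[-0.9974, -0.0716,  0.0073,  0.5779],
       [-0.0456,  0.55  , -0.8339,  0.1236],
       [ 0.0557, -0.8321, -0.5518,  1.2081],
       [ 0.    ,  0.    ,  0.    ,  1.    ]])}
wrist {'fov_y': 71.33527320356133, 'cx': 281.5914112959816, 'cy': 213.19245413919305, 'tool_from_camera': array([[ 0.0005, -0.9618, -0.2738,  0.074 ],
       [ 1.    ,  0.0004,  0.0005,  0.    ],
       [-0.0003, -0.2738,  0.9618, -0.1362],
       [ 0.    ,  0.    ,  0.    ,  1.    ]])}
{'t': 0.1, 'q': array([-1.0229,  0.3593,  0.0111, -0.0003, -1.2241, -0.2881]), 'qd': array([-0.0002, -0.0006,  0.002 , -0.0008,  0.0003, -0.0006]), 'joint_efforts': array([  0.0004, -58.4163,  29.375 ,   7.0156,   0.0101,  -0.    ]), 'eef_pos': array([ 0.1733, -0.652 ,  0.2477]), 'ee_rot': array([ 3.1401, -0.0002, -2.8819]), 'force': array([-0.5491,  0.1939, -1.3345]), 'moment': array([ 0.0153, -0.0231,  0.0118]), 'width': 0.08740087704608707}
```

View pics/scene0.png

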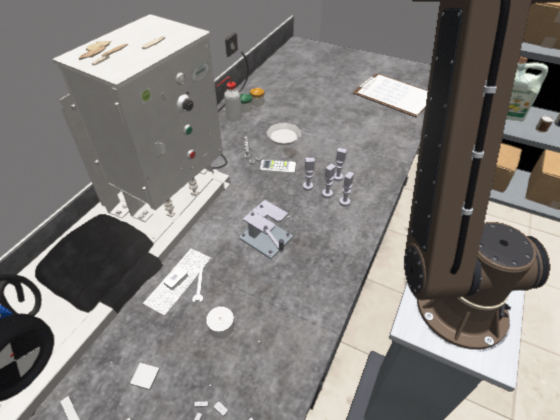

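View pics/side0.png

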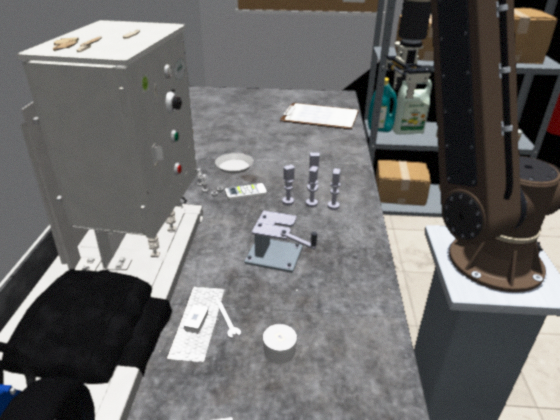

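The scene shows four bars (scene feet near (308,187), (328,193), (345,202), (337,175)). The fork is near (266,237), the tin at (220,319) and the timer at (278,166).

```bash
cat > h.py <<'E'
from station import arm
import cv2,numpy as np
from scipy.spatial.transform import Rotation as R
np.set_printoptions(precision=4,suppress=True)
def cam(n):
    c=arm.camera_info(n); f=210/np.tan(np.radians(c['fov_y'])/2)
    if n=='wrist':
        s=arm.get_state(); T=np.eye(4); T[:3,:3]=R.from_euler('xyz',s['ee_rot']).as_matrix(); T[:3,3]=s['eef_pos']
        W=T@c['tool_from_camera']
    else: W=np.linalg.inv(c['view'])
    return f,c['cx'],c['cy'],W
def onplane(c,u,v,z):
    f,cx,cy,W=c; d=W[:3,:3]@np.array([(u-cx)/f,(v-cy)/f,1]); o=W[:3,3]
    return o+d*(z-o[2])/d[2]
def proj(c,p):
    f,cx,cy,W=c; q=np.linalg.inv(W)@np.append(p,1); return np.array([f*q[0]/q[2]+cx,f*q[1]/q[2]+cy])
def grab(n,name):
    c=cam(n); im=arm.grab_frame(n)[:,:,::-1].copy(); cv2.imwrite(f'pics/{name}.png',im); np.save(f'pics/{name}.npy',np.append(c[3].ravel(),c[:3])); return c,im
def load(name):
    a=np.load(f'pics/{name}.npy'); return a[16],a[17],a[18],a[:16].reshape(4,4)
E
python3 - <<'E'
from h import *
c=cam('scene')
for u,v in [(308,187),(328,193),(345,202),(337,175)]: print('scene',onplane(c,u,v,.006))
c2=cam('side')
for u,v in [(289,201),(312,202),(334,205),(314,180)]: print('side',onplane(c2,u,v,.006))
a=cv2.imread('pics/scene0.png')[140:260,220:380]; b=cv2.imread('pics/side0.png')[145:275,220:360]
a=cv2.resize(a,(400,300),interpolation=3); b=cv2.resize(b,(323,300),interpolation=3)
a=cv2.resize(cv2.imread('pics/scene0.png')[195:260,230:310],(480,390),interpolation=2)
b=cv2.resize(cv2.imread('pics/side0.png')[205:275,240:325],(486,400),interpolation=2)
cv2.imwrite('pics/c.png',np.hstack([a[:390,:400],b[:390,:400]]))
E
```

```text
scene [ 0.5538 -0.2422  0.006 ]
scene [ 0.4805 -0.2457  0.006 ]
scene [ 0.4136 -0.2311  0.006 ]
scene [ 0.4859 -0.3464  0.006 ]
side [ 0.5497 -0.2448  0.006 ]
side [ 0.4779 -0.2449  0.006 ]
side [ 0.41  -0.233  0.006]
side [ 0.4715 -0.3861  0.006 ]
```

View pics/c.png

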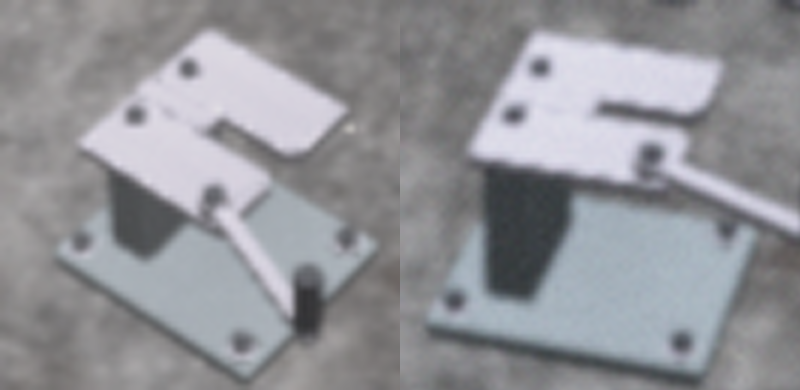

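The crop shows the slot mouth facing the robot and the keeper open to the +y side. Next I work out the fork pose.

Run:
```python
from h import *
for n,o,s,pts in [('scene',(230,195),6,dict(RL=(80,146),RR=(210,29),FR=(347,106),ntip=(308,268))),('side',(240,205),5.716,dict(RL=(68,158),RR=(136,32),FR=(322,62)))]:
    c=cam(n)
    for k,(u,v) in pts.items():
        print(n,k,onplane(c,o[0]+u/s,o[1]+v/s,.150 if k=='ntip' else .105))
# target bar head top, z=.128 ; scene ~ (341,150), side (314,154)
print(onplane(cam('scene'),341,150,.128),onplane(cam('side'),314,154,.128))
s=arm.get_state();print(proj(cam('wrist'),[.485,-.37,.1]))
```

```text
scene RL [0.63  0.065 0.105]
scene RR [ 0.611  -0.0335  0.105 ]
scene FR [ 0.5262 -0.0168  0.105 ]
scene ntip [0.4827 0.116  0.15  ]
side RL [0.6294 0.0692 0.105 ]
side RR [ 0.6092 -0.032   0.105 ]
side FR [ 0.523  -0.0141  0.105 ]
[ 0.4821 -0.336   0.128 ] [ 0.4783 -0.3339  0.128 ]
[423.4218 474.009 ]
```

Fork: yaw ≈ -0.2, seat ≈ (0.570, 0.027). Target bar ≈ (0.48, -0.335). I'll move above the bar for a closer look.

Request:
arm_command(
  motion=[
    [[-27,16.3,0],[0,0,0],1],
    [[-27,16.3,0],[0,0,0],1],
    [[-27,16.3,0],[0,0,0],1],
    [[-27,16.3,0],[0,0,0],1],
    [[-27,16.3,0],[0,0,0],1],
    [[-27,16.3,0],[0,0,0],1],
    [[-27,16.3,0],[0,0,0],1],
    [[-27,16.3,0],[0,0,0],1],
    [[-27,16.3,0],[0,0,0],1],
    [[-27,16.3,0],[0,0,0],1],
    [[-27,16.3,0],[0,0,0],1],
    [[-27,16.3,0],[0,0,0],1],
    [[-27,16.3,0],[0,0,0],1],
    [[-27,16.3,0],[0,0,0],1],
    [[0,0,0],[0,0,0],1],
    [[0,0,0],[0,0,0],1],
    [[0,0,0],[0,0,0],1],
  ],
)

```text
t: 1.52
eef_pos: [0.4799, -0.3345, 0.2482]
ee_rot: [3.141, -0.001, -2.881]
force: [-0.1, 0.2, -0.1]
width: 0.0875
```

Run:
```python
from h import *
c,im=grab('wrist','w1'); s=arm.get_state(); print(s['eef_pos'],s['ee_rot'],s['q'],s['width'])
print(proj(c,[.48,-.335,.128]))
```

```text
[ 0.4795 -0.3349  0.2483] [ 3.1412 -0.0006 -2.882 ] [-0.2756  0.2122 -0.1926 -0.0001 -1.1667 -1.0356] 0.08766783656895631
[280.7801 214.3689]
```

View pics/w1.png

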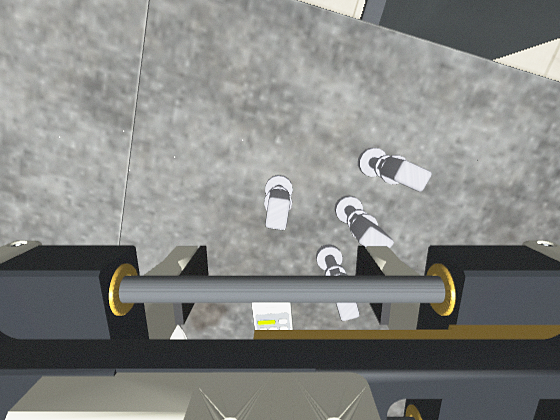

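The target bar's head is at about (279,210), foot (278,185), with neighbours to its right. I'll enlarge it to read the top-face corners.

Run:
```python
import cv2
im=cv2.imread('pics/w1.png')[165:240,235:335]; cv2.imwrite('pics/w1c.png',cv2.resize(im,(800,600),interpolation=2))
```

```text
(no output)
```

View pics/w1c.png

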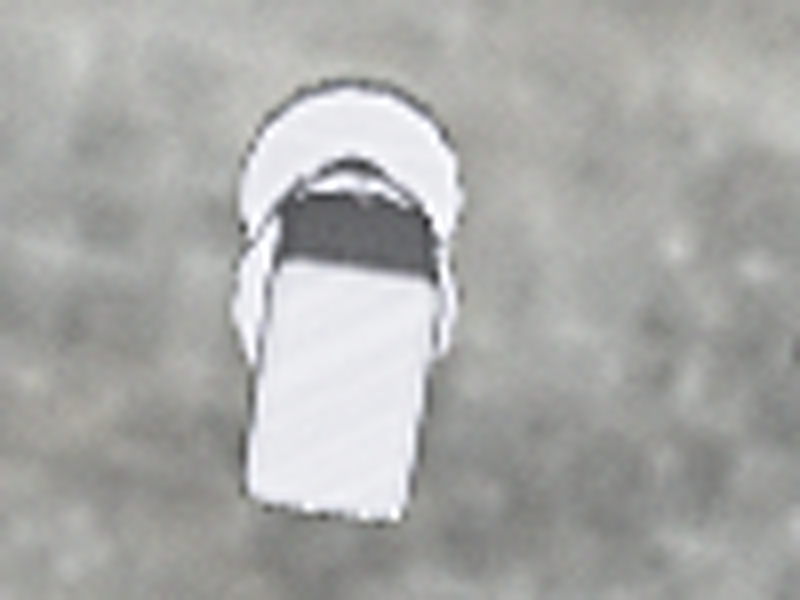

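```bash
cat >> h.py <<'E'
def goto(xy,z,yaw):
    s=arm.get_state(); M=R.from_euler('xyz',s['ee_rot']); 
    d=M.inv().apply(np.array([*xy,z])-s['eef_pos'])*1000
    T=R.from_euler('xyz',[np.pi,0,yaw]); w=np.degrees((M.inv()*T).as_rotvec())
    print('shift mm (before turning)',d.round(1),'turn deg',w.round(2))
E
python3 - <<'E'
from h import *
c=load('w1')
P=np.array([onplane(c,235+u/8,165+v/8,.128) for u,v in [(275,262),(440,280),(405,520),(245,495)]])
print(P,P.mean(0)); 
print(np.linalg.norm(P-np.roll(P,-1,0),axis=1))
d=(P[2]+P[3]-P[0]-P[1]); y=np.arctan2(d[1],d[0]); e=(P[1]+P[2]-P[0]-P[3]); print('yaw',y, np.arctan2(-e[0],e[1]))
goto(P.mean(0)[:2],.112,y-np.pi)
E
```

```text
[[ 0.4676 -0.3489  0.128 ]
 [ 0.4649 -0.3304  0.128 ]
 [ 0.4934 -0.3268  0.128 ]
 [ 0.4952 -0.3454  0.128 ]] [ 0.4803 -0.3379  0.128 ]
[0.0186 0.0288 0.0187 0.0278]
yaw 0.1262173304191145 0.12328080020333852
shift mm (before turning) [ -0.   -3.1 136.3] turn deg [ 0.02 -0.03  7.64]
```

Request:
arm_command(
  motion=[
    [[0,-3.1,10],[0,0,3.8],0.55],
    [[0,0,18],[0,0,3.8],0.55],
    [[0,0,25],[0,0,0],0.55],
    [[0,0,25],[0,0,0],0.55],
    [[0,0,25],[0,0,0],0.55],
    [[0,0,20],[0,0,0],0.55],
    [[0,0,13.3],[0,0,0],0.55],
    [[0,0,0],[0,0,0],0.55],
    [[0,0,0],[0,0,0],0.55],
    [[0,0,0],[0,0,0],0],
    [[0,0,0],[0,0,0],0],
    [[0,0,0],[0,0,0],0],
    [[0,0,0],[0,0,0],0],
    [[0,0,0],[0,0,0],0],
    [[0,0,0],[0,0,0],0],
    [[0,0,0],[0,0,0],0],
    [[0,0,0],[0,0,0],0],
  ],
  newtons=50,
)

```text
t: 2.98
eef_pos: [0.4812, -0.3378, 0.1129]
ee_rot: [-3.141, 0.001, -3.014]
force: [-0.3, 1.1, 6.1]
width: 0.0197
```

Request:
arm_command(
  motion=[
    [[0,0,-15],[0,0,0],0],
    [[0,0,-30],[0,0,0],0],
    [[0,0,-35],[0,0,0],0],
    [[0,0,-35],[0,0,0],0],
    [[0,0,-30],[0,0,0],0],
    [[0,0,-15],[0,0,0],0],
    [[-16.8,21.8,0],[0,0,0],0],
    [[-16.8,21.8,0],[0,0,0],0],
    [[-16.8,21.8,0],[0,0,0],0],
    [[-16.8,21.8,0],[0,0,0],0],
    [[-16.8,21.8,0],[0,0,0],0],
    [[-16.8,21.8,0],[0,0,0],0],
    [[-16.8,21.8,0],[0,0,0],0],
    [[-16.8,21.8,0],[0,0,0],0],
    [[-16.8,21.8,0],[0,0,0],0],
    [[-16.8,21.8,0],[0,0,0],0],
    [[0,0,0],[0,0,6.2],0],
    [[0,0,0],[0,0,6.2],0],
    [[0,0,0],[0,0,6.2],0],
    [[0,0,0],[0,0,0],0],
  ],
)

```text
t: 4.65
eef_pos: [0.6193, -0.0996, 0.2708]
ee_rot: [-3.141, -0.003, 2.94]
force: [0.3, 0.3, -4.0]
width: 0.0196
```

Request:
arm_command(
  motion=[
    [[0,0,0],[0,0,0],0],
    [[0,0,0],[0,0,0],0],
    [[0,0,0],[0,0,0],0],
  ],
)

```text
t: 4.9
eef_pos: [0.6197, -0.1003, 0.272]
ee_rot: [-3.142, -0.001, 2.946]
force: [0.9, 0.5, -3.4]
width: 0.02
```

Run:
```python
from h import *
c,im=grab('wrist','w2'); s=arm.get_state(); print(s['eef_pos'],s['ee_rot'],s['q'],s['width'],s['force'])
a=im[60:285,260:560]; cv2.imwrite('pics/w2c.png',cv2.resize(a,(800,600),interpolation=2))
print(proj(c,[.57,.027,.105]))
```

```text
[ 0.6197 -0.1003  0.2721] [-3.1416 -0.0004  2.9457] [ 0.15    0.2683 -0.0629 -0.0001 -1.24   -1.9166] 0.01957594837100048 [ 0.4157 -0.5598 -4.136 ]
[397.1083 130.6974]
```

View pics/w2c.png

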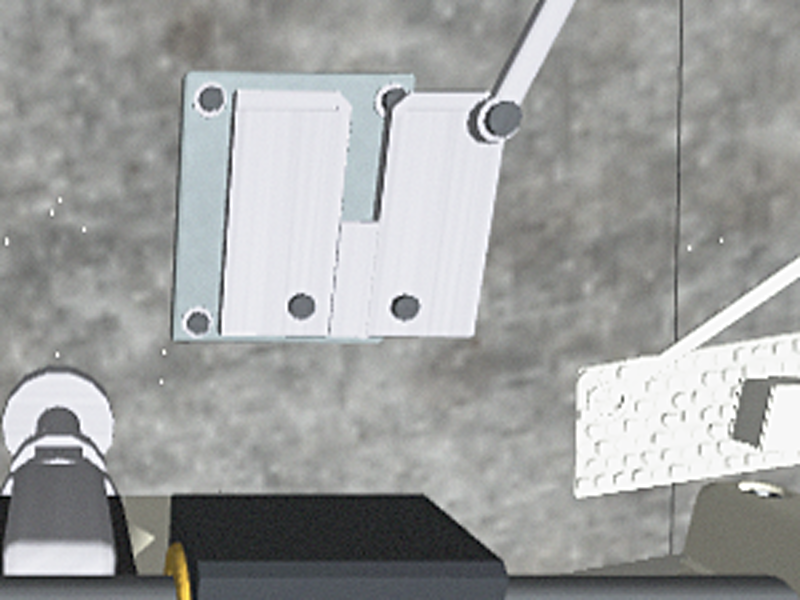

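The crop shows the plate corners, with the slot's closed end at crop (342–380, 221), the mouth at v≈92 and the hinge at (500,118). The bar is held squarely at the lower left.

Run:
```python
from h import *
c=load('w2'); k=8/3
g=lambda u,v,z=.105: onplane(c,260+u/k,60+v/k,z)
n=dict(RL=(220,335),RR=(474,337),FL=(238,90),slotEL=(342,221),slotER=(380,221),slotML=(350,125),slotMR=(391,125),s1=(301,306),s2=(405,307))
P={a:g(*b,.110 if a in('s1','s2') else .105)[:2] for a,b in n.items()}
for a in P: print(a,P[a])
for a,b in [('RL','RR'),('RL','FL'),('slotEL','slotER'),('slotML','slotMR')]:
    d=P[b]-P[a]; print(a,b,np.linalg.norm(d),d/np.linalg.norm(d))
e=(P['slotEL']+P['slotER'])/2; m=(P['slotML']+P['slotMR'])/2; d=e-m; print('slot yaw',np.arctan2(d[1],d[0]))
for yaw in [np.arctan2(d[1],d[0]),-.2]:
  x=np.array([np.cos(yaw),np.sin(yaw)]); y=np.array([-x[1],x[0]])
  print('seat',e-.01*x)
  for a in P: print(a,(P[a]-e)@x*1e3+10,(P[a]-e)@y*1e3)
  h=g(500,118,.122)[:2]-e; print('hinge',h@x*1e3+10,h@y*1e3)
```

```text
RL [ 0.6145 -0.0341]
RR [0.6346 0.0639]
FL [ 0.5267 -0.0153]
slotEL [0.5801 0.0172]
slotER [0.5829 0.0313]
slotML [0.5465 0.0234]
slotMR [0.5494 0.0381]
s1 [ 0.6082 -0.0029]
s2 [0.6163 0.0361]
RL RR 0.10003578090330638 [0.2014 0.9795]
RL FL 0.08978869435487746 [-0.9779  0.2089]
slotEL slotER 0.014367457727916887 [0.1936 0.9811]
slotML slotMR 0.015010703896397446 [0.1936 0.9811]
slot yaw -0.19023292555589705
seat [0.5717 0.0261]
RL 53.40678745618808 -51.02695018651619
RR 54.6599163886653 49.00098155663698
FL -36.36350650014189 -49.209271186331904
slotEL 9.967274195476639 -7.183654321624066
slotER 10.032725804523253 7.1836543216240445
slotML -24.236800445136844 -7.505274156515331
slotMR -24.168457138999948 7.505274156515333
s1 41.37265956677952 -21.646735219266237
s2 41.93829958299055 18.224230233912394
hinge -25.081280686392333 37.980313837770275
seat [0.5717 0.0262]
RL 53.90309315848517 -50.60056574507111
RR 54.17919759724845 49.43483412554077
FL -35.880672103774494 -49.6597526472352
slotEL 10.037437927414299 -7.183631309613595
slotER 9.962562072585591 7.183631309613574
slotML -24.161864029682214 -7.83930423584158
slotMR -24.240130795199583 7.1711956152205705
s1 41.58258508245022 -21.33928849460208
s2 41.75878162282633 18.535299773813463
hinge -25.450558052018792 37.63586623971094
```

Request:
arm_command(
  motion=[
    [[20.2,12.8,0],[0,0,0],0],
    [[20.2,12.8,0],[0,0,0],0],
    [[20.2,12.8,0],[0,0,0],0],
    [[20.2,12.8,0],[0,0,0],0],
    [[20.2,12.8,0],[0,0,0],0],
    [[20.2,12.8,0],[0,0,0],0],
    [[20.2,12.8,0],[0,0,0],0],
    [[20.2,12.8,0],[0,0,0],0],
    [[20.2,12.8,0],[0,0,0.24],0],
    [[0,0,10],[0,0,0],0],
    [[0,0,25],[0,0,0],0],
    [[0,0,30],[0,0,0],0],
    [[0,0,30],[0,0,0],0],
    [[0,0,23],[0,0,0],0],
    [[0,0,10],[0,0,0],0],
    [[0,0,0],[0,0,0],0],
    [[0,0,0],[0,0,0],0],
    [[0,0,0],[0,0,0],0],
    [[0,0,0],[0,0,0],0],
  ],
)

```text
t: 6.53
eef_pos: [0.4651, 0.0488, 0.1455]
ee_rot: [3.14, 0.002, 2.94]
force: [-0.2, -0.3, -3.0]
width: 0.0198
```

Run:
```python
from h import *
s=arm.get_state(); print(s['eef_pos'],s['ee_rot'],s['width'],s['force'],s['q'])
yaw=-.2; x=np.array([np.cos(yaw),np.sin(yaw)]); y=np.array([-x[1],x[0]]); d=s['eef_pos'][:2]-[.5717,.0264]
print('in seat frame',d@x*1e3,d@y*1e3, 'collar z',s['eef_pos'][2]-.0349)
a=grab('side','s2')[1][160:310,200:400]; b=grab('scene','sc2')[1][160:310,180:380]
cv2.imwrite('pics/m2.png',np.hstack([cv2.resize(i,(400,300),interpolation=2) for i in (a,b)]))
```

```text
[0.4651 0.0488 0.1455] [3.1402 0.0019 2.9403] 0.01983707025079739 [-0.1767 -0.2607 -2.9854] [ 0.5273  0.1132 -0.5766  0.0003 -0.8785 -2.2996]
in seat frame -108.9401318995438 0.7611047909978788 collar z 0.11059690797971787
```

View pics/m2.png

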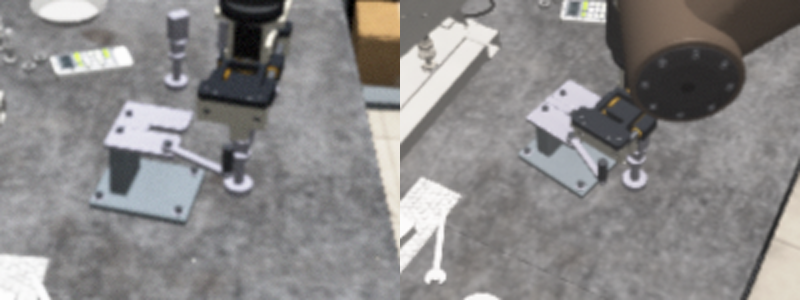

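Bar is in front of the mouth, held upright. Sliding in.

Request:
arm_command(
  motion=[
    [[-10,-0.7,1.5],[0,0,0],0],
    [[-15,0,0],[0,0,0],0],
    [[-15,0,0],[0,0,0],0],
    [[-12,0,0],[0,0,0],0],
    [[-8,0,0],[0,0,0],0],
    [[-8,0,0],[0,0,0],0],
    [[-8,0,0],[0,0,0],0],
    [[-8,0,0],[0,0,0],0],
    [[-8,0,0],[0,0,0],0],
    [[-5,0,0],[0,0,0],0],
    [[0,0,0],[0,0,0],0],
    [[0,0,0],[0,0,0],0],
    [[0,0,0],[0,0,0],0],
  ],
)

```text
t: 7.72
eef_pos: [0.5587, 0.0284, 0.1427]
ee_rot: [-3.141, -0.0, 2.94]
force: [0.4, -0.5, -2.8]
width: 0.0198
```

```bash
cat > st.py <<'E'
from h import *
s=arm.get_state(); print(s['t'],s['eef_pos'],s['ee_rot'],s['width'],'F',s['force'],'M',s['moment'])
yaw=-.2; x=np.array([np.cos(yaw),np.sin(yaw)]); y=np.array([-x[1],x[0]]); d=s['eef_pos'][:2]-[.5717,.0264]
print('in seat frame',d@x*1e3,d@y*1e3, 'collar z',s['eef_pos'][2]-.0349,'Fx,Fy',s['force'][:2]@x,s['force'][:2]@y)
E
python3 st.py
```

```text
7.7167 [0.5587 0.0284 0.1427] [-3.1415 -0.0005  2.9398] 0.019762919159069917 F [ 0.4216 -0.5009 -2.8147] M [-0.0472 -0.0414 -0.0082]
in seat frame -13.16586256180781 -0.6649701574181549 collar z 0.10775357781202456 Fx,Fy 0.5126958241060237 -0.40710923239709407
```

Request:
arm_command(
  motion=[
    [[-4,0.4,0],[0,0,0],0],
    [[-4,0,0],[0,0,0],0],
    [[-3,0,0],[0,0,0],0],
    [[-1,0,0],[0,0,0],0],
    [[-1,0,0],[0,0,0],0],
    [[-1,0,0],[0,0,0],0],
    [[0,0,0],[0,0,0],0],
    [[0,0,0],[0,0,0],0],
  ],
)

```text
t: 8.38
eef_pos: [0.5723, 0.0259, 0.1425]
ee_rot: [-3.141, -0.001, 2.94]
force: [-2.1, 0.9, -4.2]
width: 0.0196
```

```bash
python3 st.py
```

```text
8.3833 [0.5723 0.0259 0.1425] [-3.1413 -0.0011  2.9398] 0.019601476861965766 F [-2.1309  0.9187 -4.2107] M [0.3242 0.9333 0.017 ]
in seat frame 0.6763921424927869 -0.37948013384539203 collar z 0.10757118547179768 Fx,Fy -2.2708953121734297 0.47701547179425025
```

Request:
arm_command(
  motion=[
    [[-0.5,0,0],[0,0,0],0],
    [[0,0,0],[0,0,0],0],
    [[0.8,0,0],[0,0,0],0],
    [[0,0,1],[0,0,0],0],
    [[0,0,1],[0,0,0],0],
    [[0,0,0.6],[0,0,0],0],
    [[0,0,0],[0,0,0],0],
    [[0,0,0],[0,0,0],0],
  ],
)

```text
t: 9.05
eef_pos: [0.5723, 0.0259, 0.1399]
ee_rot: [-3.141, -0.001, 2.94]
force: [-3.9, 1.1, -3.2]
width: 0.0197
```

```bash
python3 st.py
```

```text
9.05 [0.5723 0.0259 0.1399] [-3.1413 -0.0007  2.9398] 0.019671166601726117 F [-3.8657  1.115  -3.1701] M [0.2568 1.5146 0.0247]
in seat frame 0.6482502546470473 -0.35348422062084445 collar z 0.10504105386603453 Fx,Fy -4.010170627497241 0.3247346350222911
```

Request:
arm_command(
  motion=[
    [[0.8,0,0],[0,0,0],0],
    [[0,0,0.5],[0,0,0],0],
    [[0,0,0],[0,0,0],0],
    [[0,0,0],[0,0,0],0],
  ],
)

```text
t: 9.38
eef_pos: [0.5722, 0.0262, 0.1399]
ee_rot: [3.141, 0.001, 2.94]
force: [-1.8, -1.1, -2.1]
width: 0.0195
```

```bash
python3 st.py
```

```text
9.3833 [0.5722 0.0262 0.1399] [3.1414 0.0008 2.9401] 0.019488859108688816 F [-1.8037 -1.0861 -2.1235] M [-0.0537  0.5485  0.0386]
in seat frame 0.545931726851292 -0.08097079132410118 collar z 0.10499488941527775 Fx,Fy -1.5519816386844678 -1.422745244681391
```

Height stopped decreasing at seat level, so the collar is resting. Release gently and lift.

Request:
arm_command(
  motion=[
    [[0,0,0],[0,0,0],0.42],
    [[0,0,0],[0,0,0],0.42],
    [[0,0,0],[0,0,0],0.42],
    [[0,0,0],[0,0,0],0.42],
    [[0,0,0],[0,0,0],0.42],
    [[0,0,-10],[0,0,0],0.42],
    [[0,0,-25],[0,0,0],0.42],
    [[0,0,-30],[0,0,0],0.42],
    [[0,0,-30],[0,0,0],0.42],
    [[0,0,-15],[0,0,0],0.42],
    [[0,0,0],[0,0,0],0.42],
    [[0,0,0],[0,0,0],0.42],
    [[0,0,0],[0,0,0],0.42],
  ],
)

```text
t: 10.47
eef_pos: [0.5714, 0.0261, 0.2495]
ee_rot: [3.141, -0.0, 2.94]
force: [-0.3, -0.1, -0.8]
width: 0.0372
```

```bash
python3 st.py
python3 - <<'E'
from h import *
c,im=grab('wrist','w3'); a=im[0:260]
cv2.imwrite('pics/w3c.png',cv2.resize(a,(800,371),interpolation=2))
for p in [(.5717,.0264,.183),(.4827,.116,.15)]: print(proj(c,p)*800/560)
E
```

```text
10.4667 [0.5714 0.0261 0.2495] [ 3.1415 -0.0004  2.9397] 0.037162788611399884 F [-0.2754 -0.0769 -0.8077] M [-0.0233  0.0079  0.0012]
in seat frame -0.2448585345653526 -0.32789443595546186 collar z 0.2146467882329342 Fx,Fy -0.25462740192396527 -0.13006892058573719
[402.78   335.5491]
[536.7693 124.2341]
```

View pics/w3c.png

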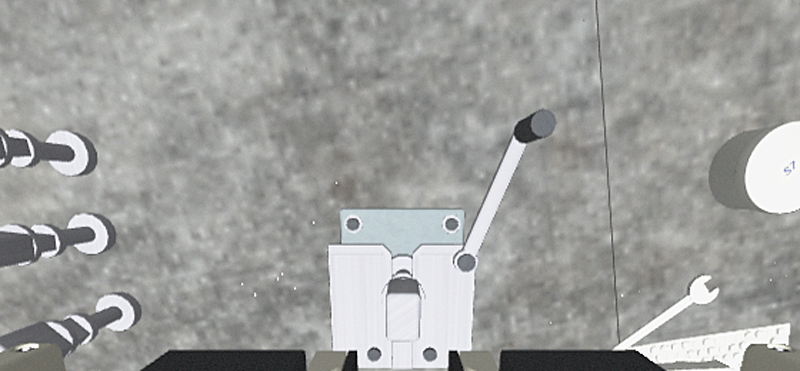

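The bar hangs straight in the slot, head top about (386–419, 293–341). The knob top is at (541,123). I'll check both numerically and compute the keeper arc.

Run:
```python
from h import *
c=load('w3'); k=800/560
yaw=-.2; x=np.array([np.cos(yaw),np.sin(yaw)]); y=np.array([-x[1],x[0]]); S=np.array([.5717,.0264])
f=lambda p:np.array([(p[:2]-S)@x,(p[:2]-S)@y])*1e3
P=[onplane(c,u/k,v/k,.155) for u,v in [(386.5,293),(419,293),(419,341),(386.5,341)]]
print('head',[f(p) for p in P],f(np.mean(P,0)))
kn=f(onplane(c,541,123,.150) if 0 else onplane(c,541/k,123/k,.150)); print('knob',kn)
d=kn-[-26,42]; print(np.linalg.norm(d)); th=np.arctan2(-d[0],-d[1]); print('theta',th)
tcp=f(arm.get_state()['eef_pos']); 
A=np.linspace(th,0,13); Q=np.c_[-26-86*np.sin(A),42-86*np.cos(A)]
print('to knob (tool x,y)',-(Q[0]-tcp)[0],(Q[0]-tcp)[1],'z',(arm.get_state()['eef_pos'][2]-.139)*1e3)
D=np.diff(Q,axis=0); print(np.c_[-D[:,0],D[:,1]].round(1).tolist())
```

```text
head [array([-15.4917,  -9.2158]), array([-15.4658,   9.2888]), array([13.6685,  9.5679]), array([13.6413, -9.5559])] [-0.9119  0.0212]
knob [-105.6203   72.2888]
85.1868439848249
theta 1.9343066342345303
to knob (tool x,y) 106.03961368283433 72.9592309597729 z 110.0425915380926
[[3.9, -13.3], [1.7, -13.7], [-0.5, -13.8], [-2.8, -13.6], [-4.9, -13.0], [-6.9, -12.0], [-8.8, -10.7], [-10.4, -9.2], [-11.7, -7.4], [-12.7, -5.4], [-13.4, -3.3], [-13.8, -1.1]]
```

Request:
arm_command(
  motion=[
    [[15,10.4,0],[0,0,0],0.5],
    [[15.2,10.4,0],[0,0,0],0.5],
    [[15.2,10.4,0],[0,0,0],0.5],
    [[15.2,10.4,0],[0,0,0],0.5],
    [[15.2,10.4,0],[0,0,0],0.5],
    [[15.2,10.4,0],[0,0,0],0.5],
    [[15,10.4,0],[0,0,0],0.5],
    [[0,0,10],[0,0,0],0.5],
    [[0,0,25],[0,0,0],0.5],
    [[0,0,30],[0,0,0],0.5],
    [[0,0,25],[0,0,0],0.5],
    [[0,0,13],[0,0,0],0.5],
    [[0,0,5],[0,0,0],0.5],
    [[0,0,0],[0,0,0],0.5],
    [[0,0,0],[0,0,0],0.5],
    [[0,0,0],[0,0,0],0],
    [[0,0,0],[0,0,0],0],
    [[0,0,0],[0,0,0],0],
    [[0,0,0],[0,0,0],0],
    [[0,0,0],[0,0,0],0],
  ],
  newtons=8,
)

```text
t: 12.18
eef_pos: [0.4827, 0.1188, 0.1421]
ee_rot: [3.141, 0.001, 2.94]
force: [-0.6, -0.2, -0.3]
width: 0.0161
```

```bash
python3 st.py
```

```text
12.1833 [0.4827 0.1188 0.1421] [3.1409 0.0006 2.9399] 0.01605092998001731 F [-0.6266 -0.2218 -0.2789] M [-0.02   -0.0508  0.0092]
in seat frame -105.60925446860448 72.91743551840428 collar z 0.10722619200159776 Fx,Fy -0.570083596280112 -0.34189168334191633
```

Request:
arm_command(
  motion=[
    [[0,0,0],[0,0,0],0],
    [[0,0,0],[0,0,0],0],
    [[2.3,-6.5,0],[0,0,0],0],
    [[1.6,-6.8,0],[0,0,0],0],
    [[1.7,-13.7,0],[0,0,0],0],
    [[-0.5,-13.8,0],[0,0,0],0],
    [[-2.8,-13.6,0],[0,0,0],0],
    [[-4.9,-13,0],[0,0,0],0],
    [[-6.9,-12,0],[0,0,0],0],
    [[0,0,0],[0,0,0],0],
    [[0,0,0],[0,0,0],0],
  ],
)

```text
t: 13.1
eef_pos: [0.4751, 0.0372, 0.1416]
ee_rot: [-3.14, -0.001, 2.938]
force: [-3.8, -2.6, 5.1]
width: 0.0136
```

```bash
python3 st.py
```

```text
13.1 [0.4751 0.0372 0.1416] [-3.1402 -0.0011  2.9378] 0.013567741359734852 F [-3.7886 -2.6276  5.0868] M [-0.9614  1.0936 -0.0494]
in seat frame -96.79923639556257 -8.556097308288141 collar z 0.10673602596481434 Fx,Fy -3.1910590862560015 -3.3279477646329134
```

Request:
arm_command(
  motion=[
    [[-8.8,-9.7,0],[0,0,0],0],
    [[-10.4,-9.2,0],[0,0,0],0],
    [[-11.7,-7.4,0],[0,0,0],0],
    [[-12.7,-5.4,0],[0,0,0],0],
    [[-13.4,-3.3,0],[0,0,0],0],
    [[-7,-0.8,0],[0,0,0],0],
    [[-5,-0.3,0],[0,0,0],0],
    [[-2,0,0],[0,0,0],0],
    [[-1,0,0],[0,0,0],0],
    [[0,0,0],[0,0,0],0],
    [[0,0,0],[0,0,0],0],
    [[0,0,0],[0,0,0],0],
  ],
)

```text
t: 14.1
eef_pos: [0.5388, -0.0123, 0.1416]
ee_rot: [-3.139, -0.001, 2.94]
force: [-2.5, -9.4, 3.6]
width: 0.0137
```

```bash
python3 st.py
```

```text
14.1 [ 0.5388 -0.0123  0.1416] [-3.1387 -0.0013  2.9398] 0.01373002184699209 F [-2.5093 -9.3668  3.6411] M [-3.1562  0.6123  0.0775]
in seat frame -24.552988314339576 -44.50097111743553 collar z 0.10668370850434343 Fx,Fy -0.598361964897206 -9.67861189856278
```

Request:
arm_command(
  motion=[
    [[-1,-0.8,0],[0,0,0],0],
    [[-1,0,0],[0,0,0],0],
    [[0,0,0],[0,0,0],0],
    [[0,0,0],[0,0,0],0],
  ],
)

```text
t: 14.43
eef_pos: [0.5408, -0.0129, 0.1416]
ee_rot: [-3.14, -0.001, 2.94]
force: [-1.9, -6.0, 4.8]
width: 0.0137
```

```bash
python3 st.py
```

```text
14.4333 [ 0.5408 -0.0129  0.1416] [-3.1398 -0.0008  2.9399] 0.013654732463899854 F [-1.8962 -6.0257  4.773 ] M [-2.3478  0.6458  0.0597]
in seat frame -22.457556162464652 -44.607060245263725 collar z 0.10671434614823695 Fx,Fy -0.6613294044712821 -6.28228956889759
```

Run:
```python
from h import *
c,im=grab('wrist','w4'); b=grab('scene','sc4')[1][190:265,220:320]; a=im[60:285,130:430]
cv2.imwrite('pics/m4.png',np.hstack([cv2.resize(i,(400,300),interpolation=2) for i in (a,b)]))
```

```text
(no output)
```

View pics/m4.png

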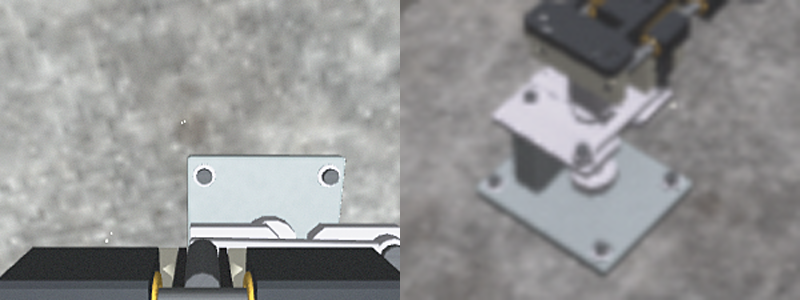

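The arm lies across the mouth. I'll push a bit more to feel for the stop.

Request:
arm_command(
  motion=[
    [[-1.5,-0.5,0],[0,0,0],0],
    [[-1.5,0,0],[0,0,0],0],
    [[0,0,0],[0,0,0],0],
    [[0,0,0],[0,0,0],0],
  ],
)

```text
t: 14.87
eef_pos: [0.5428, -0.0134, 0.1414]
ee_rot: [-3.14, -0.002, 2.94]
force: [-6.1, -2.8, 6.1]
width: 0.0134
```

```bash
python3 st.py
```

```text
14.8667 [ 0.5428 -0.0134  0.1414] [-3.1404 -0.0024  2.9396] 0.013358560242605054 F [-6.0585 -2.8296  6.1284] M [-0.9177  2.142   0.0091]
in seat frame -20.37766417070702 -44.70983981424703 collar z 0.10653180665906488 Fx,Fy -5.375597987040935 -3.9768473505649
```

Resistance reached. Release, lift and check.

Request:
arm_command(
  motion=[
    [[0.5,-0.5,0],[0,0,0],0],
    [[0,0,0],[0,0,0],0.35],
    [[0,0,0],[0,0,0],0.35],
    [[0,0,0],[0,0,0],0.35],
    [[0,0,0],[0,0,0],0.35],
    [[0,0,-10],[0,0,0],0.35],
    [[0,0,-25],[0,0,0],0.35],
    [[0,0,-30],[0,0,0],0.35],
    [[0,0,-30],[0,0,0],0.35],
    [[-10,0,-10],[0,0,0],0.35],
    [[-10,0,0],[0,0,0],0.35],
    [[0,0,0],[0,0,0],0.35],
    [[0,0,0],[0,0,0],0.35],
    [[0,0,0],[0,0,0],0.35],
  ],
)

```text
t: 16.03
eef_pos: [0.5622, -0.0175, 0.2456]
ee_rot: [-3.141, -0.002, 2.94]
force: [0.3, -0.6, -0.1]
width: 0.0311
```

```bash
python3 st.py
python3 - <<'E'
from h import *
c,im=grab('wrist','w5'); a=im[60:285,200:500]
cv2.imwrite('pics/w5c.png',cv2.resize(a,(800,600),interpolation=2))
E
```

```text
16.0333 [ 0.5622 -0.0175  0.2456] [-3.1409 -0.002   2.9396] 0.031062556710617424 F [ 0.2623 -0.5952 -0.1496] M [-0.1071  0.0039  0.0539]
in seat frame -0.6266484192489794 -44.93425670181283 collar z 0.2107260398541549 Fx,Fy 0.3753745868717517 -0.5312492066379937
```

View pics/w5c.png

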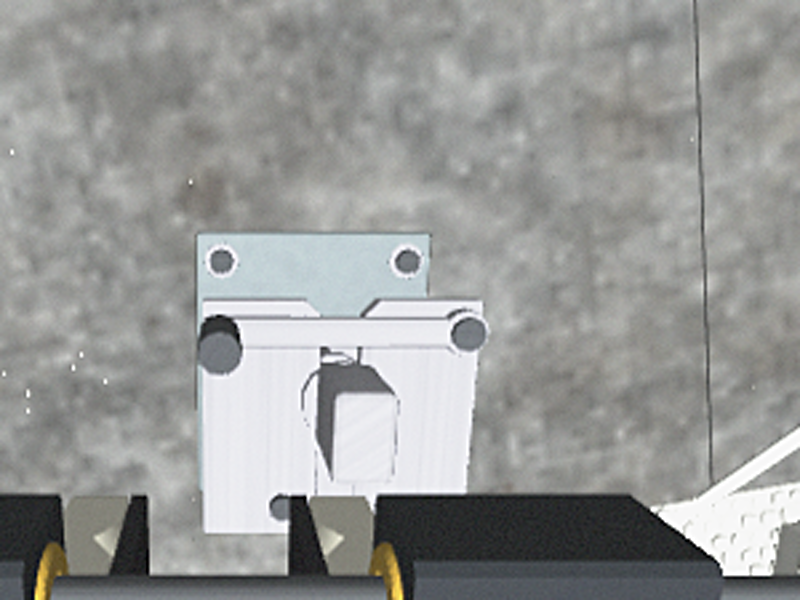

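Run:
```python
from h import *
c=load('w5'); k=8/3
yaw=-.2; x=np.array([np.cos(yaw),np.sin(yaw)]); y=np.array([-x[1],x[0]]); S=np.array([.5717,.0264])
f=lambda u,v,z:(lambda p:np.array([(p[:2]-S)@x,(p[:2]-S)@y])*1e3)(onplane(c,200+u/k,60+v/k,z))
P=np.array([f(u,v,.155) for u,v in [(334,394),(397,392),(394,482),(333,482)]]); print(P,P.mean(0))
kn,h=f(220,352,.150),f(469,333,.114); print(kn,h,'theta',np.arctan2(-(kn-h)[0],-(kn-h)[1]))
a,b=f(240,318,.114),f(440,318,.114); print('arm front edge',a,b)
```

```text
[[-14.7571  -9.9144]
 [-15.3521   8.9832]
 [ 13.5082   9.8116]
 [ 13.4837  -9.1227]] [-0.7793 -0.0606]
[-26.6325 -44.1634] [-25.8196  42.3879] theta 0.009391889151922512
arm front edge [-31.1743 -37.1646] [-31.0754  31.9213]
```

Keeper angle is about 0.01 rad and the bar is at (-0.8, -0.1) mm. The gripper is clear and open. Handing in.

```bash
python3 -c "
from station import arm
print(arm.job_done())"
```

```text
the job is handed in; nothing more can be done
None
```

The bar farthest to the robot's right now hangs in the fork and the keeper is shut across the slot mouth. I handed the job in at about 16 s of the 67 s allowed; no verdict was reported.

**Steps:** I gripped the bar by the flats of its head and carried it over the other bars. I turned it to the slot's yaw (about -0.20 rad), slid it in until it touched the closed end, then lowered it onto its collar and let go. I then gripped the keeper knob lightly and swung it along its arc to the stop.

**Last checks (wrist camera, after letting go):**
- **Bar:** its head centre was at x -0.8 mm and y -0.1 mm from the seat, with the flats aligned. Height was not re-measured by camera. When I lowered the bar, the arm stopped with the collar at 105.0 mm, which is seat level.
- **Keeper:** the angle was about 0.01 rad, with the knob at (-26.6, -44.2) mm against a nominal (-26, -44).
- **Gripper:** open and about 100 mm above the work, with no meaningful contact force.

**Disagreement:** while shutting the keeper, the tool ran about 5 mm past the nominal stop before I felt resistance. The knob must have slid a little in the light grip, since the final picture shows it at its stop.

**Not re-checked:** I did not measure the tin or the timer after the job. The arm never went near the tin, and it passed the timer only at height.

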